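# Lock the vials in their carrier with the long retaining rod

## Robot

A 6-joint arm with a two-finger parallel gripper is mounted at the origin on a cart in front of the work surface, level with it; the furniture and walls round the work are solid. World frame = base frame: x ahead of the robot, y to its left, z up, the work surface at z = 0. Lengths are in m, angles in rad, forces in N, time in s.
With the tool pointing down it reaches from about 0.3 to 0.875 m from the base axis. Payload 6.4 kg.
Tool frame: the origin (TCP) lies at the very end of the fingers, on their centre line; the grasp point (between the pads) lies 19 mm behind it (manip.grip_point_offset is the distance from the TCP to the grasp point, in m); z points along the fingers, y is the line along which they close (so a half turn about z gives the same grasp; the last joint's range is limited). The gripper opens to 85 mm and grips with 20 to 120 N. Pads are 22 mm wide; open, the fingers measure 114 mm over their backs; the gripper's body (76 mm by 85 mm) begins 54 mm behind the grasp point. The pads swing forward as they close: fully open they stand 13 mm farther back than shut.
Start: joints at [-1.474, 0.181, 1.607, -0, 1.354, -0.206], TCP at [0.171, -0.549, 0.192] pointing down, gripper open.
Joint ranges: [-2.99, 2.99], [-0.89, 2.07], [0.3, 2.58], [-1.14, 4.28], [0, 2.63], [-3.12, 3.12]. Speed limits (rad/s): [2.57, 2.57, 3.01, 3.14, 3.14, 3.14].

## Interface

Orientations are given as a unit quaternion [x, y, z, w].
In Python, from workcell import manip gives the robot as it stands.
- The arm moves only by the shell command python3 -m creep 'ROWS' [OPENING] [FORCE]. ROWS is JSON, a list of rows, each an object of numbers: "tx", "ty", "tz": the shift along the tool's x, y, z in m; "spin": the turn about the tool's z in rad. In form: [{"tx": .., "ty": .., "tz": .., "spin": ..}, ...]. A call has 1 to 8 rows; each row is the pose to reach, as a shift and turn from the pose commanded when the call began, along the tool's axes at that moment; what a row does not reach only later rows make up. A row lasts 1/12 s, in which the tool goes at most 41.7 mm and 7.16 degrees, less where a joint would pass 70% of its speed; a pose out of reach is approached as far as the arm can. A call with a gripper value outside its range is refused whole. OPENING is the gripper command: -1 is shut, 1 is fully open, values between are in proportion, set as the call begins (- or left out, the last holds). The fingers move at their own pace and stop on an object; FORCE is the grip in N (left out, the last holds). Time passes only in rows, so rows that repeat a pose let the fingers close. It gives the time, the measured TCP pose, the force, the opening and the grip force at its end, in the units of the state.
- manip.sense(): the state, without advancing time (a new reading comes with each control period).
- manip.read_camera(name): name is "scene" or "top" or "wrist"; returns the picture (480x640x3 uint8, blue, green, red); there is no depth.
- manip.camera_model(name): a dict with "camera_matrix" (3x3 intrinsics, pixels), "world_from_camera" (4x4, takes a point from camera to world coordinates). Camera axes: x right, y up, looking along -z (the intrinsics and any distortion apply to the point x, -y, -z); pixel columns grow to the right and rows downward; lengths in m; the calibration is good to about 2 mm. A picture is of the moment at which its call begins: read the wrist's pose just before it. camera_model takes no time and is no camera call; for the wrist camera it gives the pose at the moment of the call.
- manip.finish_job(): hands the job in; it is judged then, once.
The state is a dict: "t": time; "qpos": joint angles; "qvel": joint speeds; "effort": joint torques, N m; "ee_pos": TCP position; "tool_rot": TCP orientation; "ft_force": force on the tool from outside, world axes, zero at the start; "torque": the same for the moment, N m; "finger_gap": opening from 0.0 (shut) to 1.0 (fully open); "finger_force": force on a finger pad.
Only numpy, scipy, OpenCV 4.12 (cv2) and the standard library are available. Lean on these libraries where they do the work, as an engineer would, in place of code of your own. Each camera call takes 0.05 s, during which the arm holds its last target. There are 200 camera calls.

## Task

Lock the two vials into their aluminium carrier: pick up the longer of the two steel retaining rods and thread it through the holes of all three upright lugs, over the vials, until its nose sticks out well past the last lug, then let go. Leave the shorter rod where it lies.

Things in the scene. Friction and masses are not known exactly. Their poses are not given: they have to be found in the camera images.
- carrier: Fixed aluminium carrier: base 70x150x10 mm, three upright lugs 46 wide (x), 8 thick (y), tops 113 mm above the worktop, at y = -50, 0, +50 mm; in each gap a fixed capped vial, top at 67 mm. Each lug has a 34 mm round through hole; the holes' common axis is level, along y, at x = 0, 90 mm up. Origin: underside centre; z up. The row of lugs runs left-right, turned by up to 17 degrees.
- middle_hole (a point): Centre of the middle lug's hole, 90 mm above the carrier's origin; axes as the carrier's (y along the holes' common axis).
- long_rod: Longer rod, lying loose right of the carrier: steel shaft 16 mm diameter, 160 long, tapered nose; at the other end a grey grip 16x16 mm, 44 long, with black grooves; 90 g. Origin on the axis, half way along the steel, 8 mm above the worktop when lying. y from grip to nose: nose tip at +80 mm, grip from -80 to -124. Nose points left to the carrier, turned by up to 12 degrees.
- short_rod: Shorter rod of the same make, too short for this carrier: steel 16 mm diameter, 90 long, the same grip (134 mm in all). Origin on the axis half way along the steel; y from grip to nose. Also lies right of the carrier; which rod is nearer to the robot varies.
Not all that is in view belongs to the job. What is shaped like the long_rod but purple or turquoise is not meant.

How it is judged:
At the end, for the whole second after the job is handed in: The long rod rests, from either end, in all three holes: its middle within 14 mm sideways and in height of the middle hole, axis within 14 degrees; nose at least 6 mm out of the last lug, up to the grip meeting the first lug. The short rod is within 30 mm of where it lay (x of long_rod in the frame of middle_hole between -0.014 and 0.014 m and z of long_rod in the frame of middle_hole between -0.014 and 0.014 m and y of middle_hole in the frame of long_rod between -0.032 and 0.02 m and angle between the y axis of long_rod and the y axis of carrier, either way round below 0.25 rad and linear speed of long_rod below 0.02 m/s and distance of short_rod from where it was at the start of the episode below 0.03 m); the robot touches nothing.
It fails at once if the shorter rod is displaced by more than 30 mm (distance of short_rod from where it was at the start of the episode above 0.03 m).
It also fails if it takes over 45 s, if anything falls off the work surface, if the arm or the gripper's body presses on something with over 40 N, if the wrist force passes 120 N, or if a joint passes its speed limit or range.

## Working session

There is one attempt and no reset: what is moved stays moved. The work goes in short steps, Python scripts to look and compute and a shell command to move; the robot and the scene stay as the last step left them, time stands still between calls to the robot, and variables do not carry over. Pictures are saved under pics/ and viewed, at most 10 in all, crops included, and the job is handed in when it is done.

```bash
mkdir -p pics
cat > h.py <<'E'
import numpy as np, cv2
from workcell import manip
from scipy.spatial.transform import Rotation as R
def ray(cam,u,v,M=None):
    M=M or manip.camera_model(cam); K=np.array(M["camera_matrix"]); T=np.array(M["world_from_camera"])
    d=np.linalg.inv(K)@[u,v,1]; d=T[:3,:3]@[d[0],-d[1],-d[2]]
    return T[:3,3],d
def onplane(cam,u,v,z,M=None):
    o,d=ray(cam,u,v,M); return o+d*(z-o[2])/d[2]
E
python3 - <<'E'
from h import *
for c in("top","scene"):
    cv2.imwrite(f"pics/{c}0.png",manip.read_camera(c)); m=manip.camera_model(c); print({k:np.round(v,3).tolist() if not isinstance(v,str) else v for k,v in m.items()})
s=manip.sense();print(s["t"],s["ee_pos"],s["tool_rot"])
E
```

```text
{'camera_matrix': [[572.51, 0.0, 311.04], [0.0, 572.51, 239.119], [0.0, 0.0, 1.0]], 'world_from_camera': [[-0.018, 0.997, -0.079, 0.411], [-1.0, -0.018, 0.003, -0.157], [0.001, 0.079, 0.997, 1.245], [0.0, 0.0, 0.0, 1.0]]}
{'camera_matrix': [[511.103, 0.0, 325.121], [0.0, 511.103, 239.702], [0.0, 0.0, 1.0]], 'world_from_camera': [[-0.708, 0.381, -0.594, -0.253], [-0.706, -0.403, 0.583, 0.563], [-0.017, 0.832, 0.554, 0.805], [0.0, 0.0, 0.0, 1.0]]}
0.1 [ 0.17141023 -0.54826781  0.1907631 ] [ 9.88563573e-01  1.50802585e-01  4.26413988e-05 -8.00654452e-04]
```

View pics/top0.png

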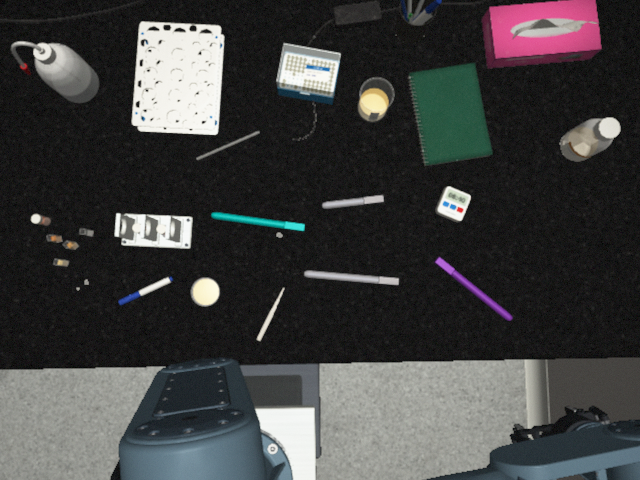

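View pics/scene0.png

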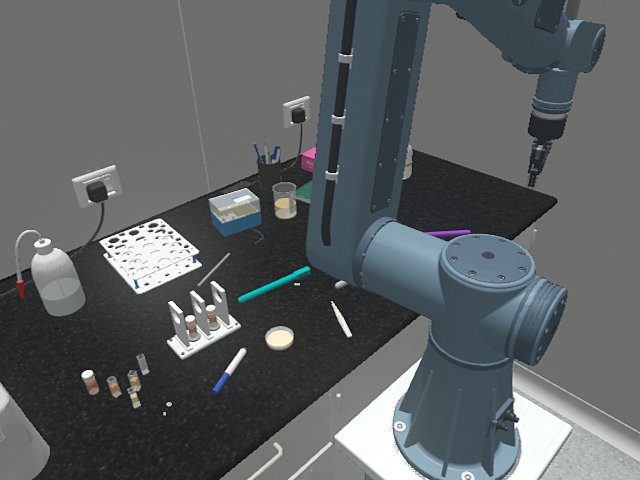

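Candidates for the long rod in the top view:
- Grey rod (305,273)–(398,282), about 93 px long.
- Grey rod (322,205)–(383,199), about 61 px, so the short one.
- Turquoise (258,221) and purple (475,290) decoys.
- Thin stirring rod (228,145) and pen (145,290), which aren't rods of this make.

I choose the grey one at (350,277). The carrier is at (154,230), its lugs running left-right. Next I'll check the choice in a close crop and measure.

Run:
```python
from h import *
im=cv2.imread("pics/top0.png"); hsv=cv2.cvtColor(im,cv2.COLOR_BGR2HSV)
m=((hsv[...,2]>85)&(hsv[...,1]<70)).astype(np.uint8)
n,l,st,ce=cv2.connectedComponentsWithStats(m)
for name,(x0,y0,x1,y1) in dict(long=(295,260,410,295),short=(315,188,392,215)).items():
    s=np.zeros_like(m); s[y0:y1,x0:x1]=m[y0:y1,x0:x1]
    p=np.argwhere(s)[:,::-1].astype(float)
    w=np.array([onplane("top",u,v,.012)[:2] for u,v in p]); c=w.mean(0)
    vx=cv2.fitLine(w.astype(np.float32),cv2.DIST_HUBER,0,.01,.01).ravel()[:2]; vx*=np.sign(vx[1])
    t=(w-c)@vx; print(name,"nose",c+vx*t.max(),"end",c+vx*t.min(),"len",np.ptp(t),"angle from +y",np.degrees(np.arctan2(-vx[0],vx[1])))
a=cv2.resize(im[250:300,290:410],None,fx=5,fy=5,interpolation=cv2.INTER_CUBIC)
b=cv2.resize(im[200:260,100:220],None,fx=5,fy=5,interpolation=cv2.INTER_CUBIC)
cv2.imwrite("pics/c1.png",np.vstack([a,b]))
```

```text
long nose [ 0.43548536 -0.14382529] end [ 0.41459952 -0.34604389] len 0.2032943207281253 angle from +y -5.8968
short nose [ 0.58187497 -0.18539422] end [ 0.59570103 -0.31895754] len 0.13427702823770515 angle from +y 5.91003
```

View pics/c1.png

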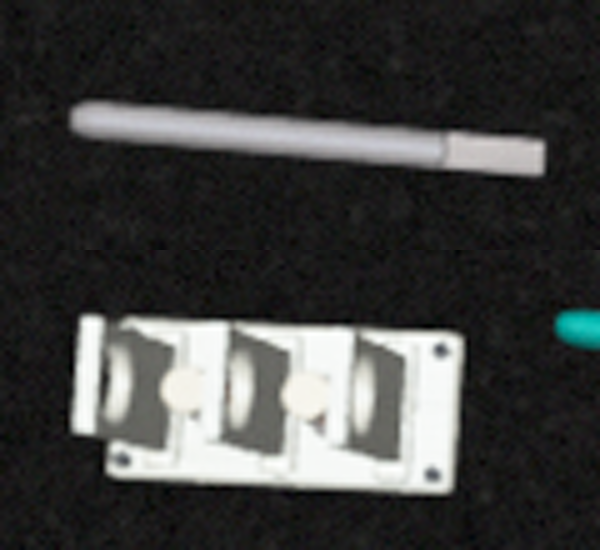

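The crop shows the long grey rod, nose at left and square grip at right, measuring 203 mm, so the choice holds. The carrier base corners in the full image are TR (192.6,217.4), BR (190.4,248) and BL (121.4,245.4). The left lug top is at (117.6,225).

```bash
cat >> h.py <<'E'
def plan(x,y,z,yaw):
    "shift and spin (tool axes) to a down-pointing pose, tool x at yaw degrees"
    s=manip.sense(); r=R.from_quat(s["tool_rot"]); X=r.as_matrix()[:,0]
    d=r.inv().apply(np.array([x,y,z])-s["ee_pos"]); c=np.degrees(np.arctan2(X[1],X[0]))
    print("t",s["t"],"pos",np.round(s["ee_pos"],4),"yaw",round(c,2),"tilt",np.round(r.as_matrix()[:2,2],4),"q6",round(s["qpos"][5],3),"F",np.round(s["ft_force"],1))
    print("-> tx ty tz",np.round(d,4),"spin",round(float(-np.radians((yaw-c+180)%360-180)),4))
E
python3 - <<'E'
from h import *
P=[onplane("top",*p,.01)[:2] for p in[(192.6,217.4),(190.4,248),(121.4,245.4)]]
print(P,(P[0]+P[2])/2); d=P[2]-P[1]; print(np.linalg.norm(d),np.linalg.norm(P[0]-P[1]),np.degrees(np.arctan2(-d[0],d[1])))
print("left lug",onplane("top",117.6,225,.113))
plan(.417,-.324,.16,84.1)
E
```

```text
[array([0.56056282, 0.0955577 ]), array([0.49412974, 0.1004263 ]), array([0.50244042, 0.24945043])] [0.53150162 0.17250407]
0.14925568173108025 0.06661124206411134 -3.1919255641682294
left lug [0.5355823  0.22338507 0.113     ]
t 0.1 pos [ 0.1714 -0.5483  0.1908] yaw 17.35 tilt [-0.0002  0.0016] q6 -0.206 F [-0.8 -0.4  0.4]
-> tx ty tz [ 0.3013 -0.1408  0.0311] spin -1.1651
```

```bash
python3 -m creep '[{"tx":0.038,"ty":-0.018,"tz":0.004,"spin":-0.12},{"tx":0.075,"ty":-0.035,"tz":0.008,"spin":-0.24},{"tx":0.113,"ty":-0.053,"tz":0.012,"spin":-0.36},{"tx":0.150,"ty":-0.070,"tz":0.016,"spin":-0.48},{"tx":0.188,"ty":-0.088,"tz":0.02,"spin":-0.6},{"tx":0.226,"ty":-0.106,"tz":0.024,"spin":-0.72},{"tx":0.264,"ty":-0.123,"tz":0.028,"spin":-0.84},{"tx":0.301,"ty":-0.141,"tz":0.031,"spin":-0.96}]' 1
python3 - <<'E'
from h import *
plan(.417,-.324,.16,84.1)
E
```

```text
t: 0.77
ee_pos: [0.4171, -0.3233, 0.1601]
tool_rot: [0.806, 0.593, 0.0, -0.0]
ft_force: [0.5, -1.4, -0.9]
finger_gap: 0.998
finger_force: 0.0
t 0.7667 pos [ 0.4171 -0.3233  0.1601] yaw 72.68 tilt [-0.0003  0.0004] q6 -0.582 F [ 0.5 -1.4 -0.9]
-> tx ty tz [-0.0007  0.0001  0.0001] spin -0.1993
```

```bash
python3 -m creep '[{"spin":-0.1},{"spin":-0.2},{"spin":-0.2},{"spin":-0.2}]'
python3 - <<'E'
from h import *
M=manip.camera_model("wrist"); im=manip.read_camera("wrist"); cv2.imwrite("pics/w1.png",im)
import pickle; pickle.dump(M,open("w1.pkl","wb"))
plan(.417,-.324,.16,84.1)
E
```

```text
t 0.8167 pos [ 0.4215 -0.3173  0.1595] yaw 73.36 tilt [0.0021 0.0046] q6 -0.585 F [ 1.3  6.2 -0.7]
-> tx ty tz [-0.0077 -0.0024 -0.0005] spin -0.1874$[0]: bad value
```

View pics/w1.png

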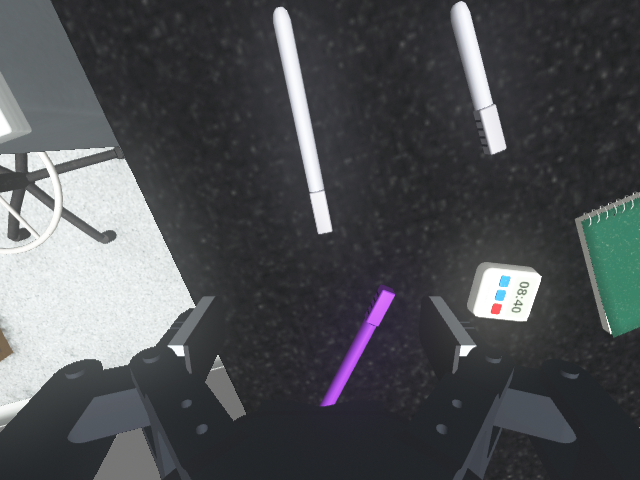

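The wrist view shows the long rod: nose at (281,8), steel/grip joint at (317,192), grip end at (325,233). The rows need all four keys. I'll finish the turn, then take a fresh picture and measure from that.

```bash
python3 -m creep '[{"tx":0,"ty":0,"tz":0,"spin":-0.1},{"tx":0,"ty":0,"tz":0,"spin":-0.2},{"tx":0,"ty":0,"tz":0,"spin":-0.2},{"tx":0,"ty":0,"tz":0,"spin":-0.2}]'
cat >> h.py <<'E'
def rod():
    M=manip.camera_model("wrist"); im=manip.read_camera("wrist"); hsv=cv2.cvtColor(im,cv2.COLOR_BGR2HSV)
    m=((hsv[...,2]>140)&(hsv[...,1]<60)).astype(np.uint8); n,l,st,ce=cv2.connectedComponentsWithStats(m)
    for i in range(1,n):
        if 800<st[i,4]<20000 and st[i,1]+st[i,3]<330:
            w=np.array([onplane("wrist",u,v,.012,M)[:2] for v,u in np.argwhere(l==i)]); c=w.mean(0)
            v=cv2.fitLine(w.astype(np.float32),cv2.DIST_HUBER,0,.01,.01).ravel()[:2]; v*=np.sign(v[1]); t=(w-c)@v
            e=c+v*t.min()
            print(st[i],"len",round(np.ptp(t),3),"end",e,"gripc",e+v*.022,"ang",np.degrees(np.arctan2(-v[0],v[1])))
    return im
E
python3 - <<'E'
from h import *
rod(); plan(.417,-.324,.16,84.1)
E
```

```text
t: 1.15
ee_pos: [0.4159, -0.325, 0.1604]
tool_rot: [0.745, 0.667, -0.0, -0.0]
ft_force: [0.5, -1.1, 0.1]
finger_gap: 1.002
finger_force: 0.0
[   0    0   38   76 2070] len 0.062 end [ 0.15720759 -0.17474598] gripc [ 0.16323183 -0.15358686] ang -15.892242
[ 312    0   18  232 3779] len 0.203 end [ 0.41324453 -0.34744551] gripc [ 0.41554703 -0.32556633] ang -6.007518
[ 485   33   26  153 2490] len 0.134 end [ 0.59485742 -0.31969409] gripc [ 0.59230113 -0.2978431 ] ang 6.6725383
t 1.2 pos [ 0.4158 -0.3252  0.1604] yaw 83.6 tilt [-0.0003  0.0003] q6 -0.777 F [-0.3 -0.7 -0. ]
-> tx ty tz [0.0014 0.0011 0.0004] spin -0.0088
```

```bash
python3 -m creep '[{"tx":0,"ty":0,"tz":0.03,"spin":0},{"tx":0,"ty":0,"tz":0.06,"spin":0},{"tx":0,"ty":0,"tz":0.09,"spin":0},{"tx":0,"ty":0,"tz":0.12,"spin":0},{"tx":0,"ty":0,"tz":0.14,"spin":0},{"tx":0,"ty":0,"tz":0.15,"spin":0},{"tx":0,"ty":0,"tz":0.156,"spin":0},{"tx":0,"ty":0,"tz":0.156,"spin":0}]' 1 && python3 -m creep '[{"tx":0,"ty":0,"tz":0,"spin":0},{"tx":0,"ty":0,"tz":0,"spin":0},{"tx":0,"ty":0,"tz":0,"spin":0},{"tx":0,"ty":0,"tz":0,"spin":0},{"tx":0,"ty":0,"tz":0,"spin":0},{"tx":0,"ty":0,"tz":0,"spin":0},{"tx":0,"ty":0,"tz":0,"spin":0},{"tx":0,"ty":0,"tz":0,"spin":0}]' -1 60
```

```text
t: 1.87
ee_pos: [0.4156, -0.3251, 0.004]
tool_rot: [0.745, 0.667, 0.0, -0.001]
ft_force: [-0.3, -0.4, -0.2]
finger_gap: 0.996
finger_force: 0.0
t: 2.53
ee_pos: [0.4161, -0.3251, 0.0047]
tool_rot: [0.744, 0.668, -0.0, 0.0]
ft_force: [-0.3, 0.4, -0.5]
finger_gap: 0.003
finger_force: 0.0
```

Closed fully, with nothing held. I'll look.

Run:
```python
from h import *
im=manip.read_camera("wrist"); cv2.imwrite("pics/w2.png",im)
t=manip.read_camera("top"); cv2.imwrite("pics/t2.png",t); print(manip.sense()["finger_gap"])
```

```text
-0.0016648113267437883
```

View pics/w2.png

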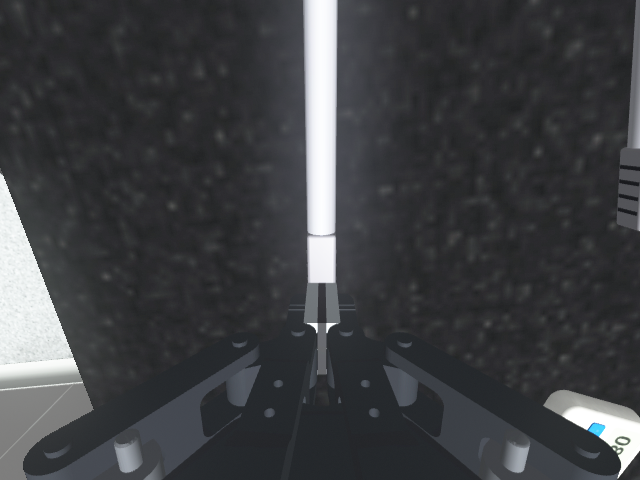

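The wrist view shows the fingers shut right behind the grip end at (322,283), with the steel/grip joint at (322,236). I'll measure where the rod is now.

Run:
```python
from h import *
for u,v in((322,236),(322,283),(320,5)): print(onplane("wrist",u,v,.016), onplane("wrist",u,v,.004))
im=cv2.imread("pics/t2.png"); hsv=cv2.cvtColor(im,cv2.COLOR_BGR2HSV)
s=((hsv[...,2]>85)&(hsv[...,1]<70)).astype(np.uint8); s[:260]=0;s[300:]=0;s[:,:290]=0;s[:,420:]=0
n,l,st,ce=cv2.connectedComponentsWithStats(s); print(st[1:])
M=manip.camera_model("wrist"); T=np.array(M["world_from_camera"]); print(np.round(T,3))
cv2.imwrite("pics/t2c.png",cv2.resize(im[230:350,270:430],None,fx=5,fy=5,interpolation=cv2.INTER_CUBIC))
```

```text
[ 0.41823218 -0.30383661  0.016     ] [ 0.41784442 -0.30752731  0.004     ]
[ 0.41528885 -0.33100204  0.016     ] [ 0.41469367 -0.33660706  0.004     ]
[ 0.42875818 -0.19856356  0.016     ] [ 0.42911217 -0.19483578  0.004     ]
[[ 380  260    4    3    4]
 [ 344  260   76   40 1208]
 [ 383  263    2    2    2]
 [ 304  270   60   12  435]
 [ 385  282    1    1    1]
 [ 393  283    1    1    1]
 [ 387  284    1    1    1]
 [ 368  286    1    1    1]
 [ 386  286    2    1    2]
 [ 387  288    6    7   12]
 [ 393  292    8    8   24]
 [ 351  299    1    1    1]
 [ 362  298    1    2    2]
 [ 417  299    1    1    1]
 [ 419  299    1    1    1]]
[[ 0.994  0.103  0.033  0.424]
 [-0.108  0.949  0.295 -0.251]
 [-0.    -0.297  0.955  0.186]
 [ 0.     0.     0.     1.   ]]
```

View pics/t2c.png

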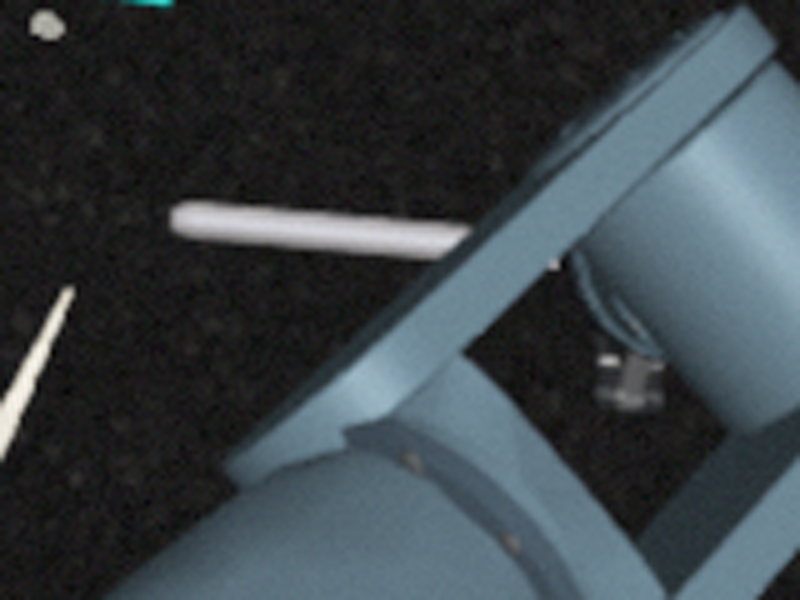

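The rod hasn't moved, and the fingers seem to have shut above it. I'll check the true fingertip height from the open-finger view w1, where the tip inner edges at (215,297) and (430,297) are 85 mm apart.

Run:
```python
from h import *
import pickle; M=pickle.load(open("w1.pkl","rb"))
a=ray("wrist",215,297,M);b=ray("wrist",430,297,M)
k=.085/np.linalg.norm(a[1]-b[1]); print("cam",np.round(a[0],3),"depth",k,"tips",a[0]+k*a[1],b[0]+k*b[1],"f",M["camera_matrix"][0][0])
s=manip.sense(); M=manip.camera_model("wrist"); r=R.from_quat(s["tool_rot"]).as_matrix()
T=np.array(M["world_from_camera"]); print("cam in tool",r.T@(T[:3,3]-s["ee_pos"]),s["ee_pos"], s["qpos"])
K=np.array(M["camera_matrix"])
for off in([.011,0,0],[0,0,0],[0.011,0,-.019],[0.011,0,-.04]):
    p=np.linalg.inv(T)@np.r_[s["ee_pos"]+r@off,1]; q=K@[p[0],-p[1],-p[2]]; print(off,q[:2]/q[2])
```

```text
cam [ 0.439 -0.253  0.342] depth 0.13265375603880902 tips [ 0.38036985 -0.29951629  0.22223875] [ 0.46150577 -0.3248532   0.2221791 ] f 335.5359711569873
cam in tool [ 0.07401403 -0.00033105 -0.18165039] [ 0.41607202 -0.32506819  0.00463251] [-8.88217813e-01  3.29833850e-01  1.85076562e+00 -3.77852241e-06
  9.61089469e-01 -7.80182432e-01]
[0.011, 0, 0] [322.22554766 247.38563342]
[0, 0, 0] [322.21977929 265.236949  ]
[0.011, 0, -0.019] [322.28842736 259.39783866]
[0.011, 0, -0.04] [322.37516448 275.96764012]
```

The images put the real fingertips about 45 mm short of the stated TCP, in both the open and shut views. That explains the empty closing. I'll part the fingers to about 34 mm and go down in steps, watching the force.

```bash
python3 -m creep '[{"tx":0,"ty":0,"tz":0,"spin":0},{"tx":0,"ty":0,"tz":0,"spin":0},{"tx":0,"ty":0,"tz":0,"spin":0},{"tx":0,"ty":0,"tz":0,"spin":0},{"tx":0,"ty":0,"tz":0.004,"spin":0},{"tx":0,"ty":0,"tz":0.008,"spin":0},{"tx":0,"ty":0,"tz":0.012,"spin":0},{"tx":0,"ty":0,"tz":0.012,"spin":0}]' -0.2 60
python3 - <<'E'
from h import *
im=manip.read_camera("wrist"); cv2.imwrite("pics/w3.png",im[150:400,170:470])
E
```

```text
t: 3.3
ee_pos: [0.4154, -0.3244, -0.0086]
tool_rot: [0.744, 0.668, 0.0, -0.001]
ft_force: [-0.3, 0.2, -0.1]
finger_gap: 0.399
finger_force: 0.0
```

View pics/w3.png

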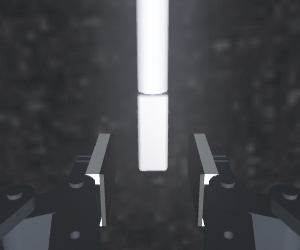

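There's no contact at TCP z = -0.009, so the offset is real. The grip lies centred between the fingers: grip end at (323,320), tips at v≈285. I'll go on down gently.

```bash
for i in 1; do python3 -m creep '[{"tx":0,"ty":0,"tz":0.004,"spin":0},{"tx":0,"ty":0,"tz":0.008,"spin":0},{"tx":0,"ty":0,"tz":0.012,"spin":0},{"tx":0,"ty":0,"tz":0.015,"spin":0},{"tx":0,"ty":0,"tz":0.015,"spin":0}]'; done; python3 -m creep '[{"tx":0,"ty":0,"tz":0.003,"spin":0},{"tx":0,"ty":0,"tz":0.006,"spin":0},{"tx":0,"ty":0,"tz":0.009,"spin":0},{"tx":0,"ty":0,"tz":0.009,"spin":0}]'
python3 - <<'E'
from h import *
im=manip.read_camera("wrist"); cv2.imwrite("pics/w4.png",im[150:400,170:470])
E
```

```text
t: 3.77
ee_pos: [0.4156, -0.3246, -0.0232]
tool_rot: [0.744, 0.668, 0.0, -0.001]
ft_force: [-0.6, -0.7, -0.0]
finger_gap: 0.399
finger_force: 0.0
t: 4.1
ee_pos: [0.4158, -0.3247, -0.032]
tool_rot: [0.744, 0.668, 0.0, -0.0]
ft_force: [0.4, 0.4, 0.5]
finger_gap: 0.397
finger_force: 0.0
```

View pics/w4.png

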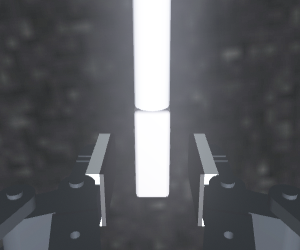

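Still no contact. I'll narrow the fingers a little and probe in 3–4 mm steps.

```bash
python3 -m creep '[{"tx":0,"ty":0,"tz":0,"spin":0},{"tx":0,"ty":0,"tz":0.002,"spin":0},{"tx":0,"ty":0,"tz":0.004,"spin":0},{"tx":0,"ty":0,"tz":0.004,"spin":0}]' -0.4 60; python3 -m creep '[{"tx":0,"ty":0,"tz":0.002,"spin":0},{"tx":0,"ty":0,"tz":0.004,"spin":0},{"tx":0,"ty":0,"tz":0.004,"spin":0}]'
```

```text
t: 4.48
ee_pos: [0.4159, -0.3249, -0.0357]
tool_rot: [0.744, 0.668, 0.0, -0.0]
ft_force: [0.5, 0.7, -0.5]
finger_gap: 0.305
finger_force: 0.0
t: 4.73
ee_pos: [0.416, -0.3251, -0.0397]
tool_rot: [0.744, 0.668, -0.0, -0.0]
ft_force: [-1.2, -1.2, 0.2]
finger_gap: 0.299
finger_force: 0.0
```

```bash
python3 -m creep '[{"tx":0,"ty":0,"tz":0.002,"spin":0},{"tx":0,"ty":0,"tz":0.003,"spin":0},{"tx":0,"ty":0,"tz":0.003,"spin":0}]'; python3 -m creep '[{"tx":0,"ty":0,"tz":0.001,"spin":0},{"tx":0,"ty":0,"tz":0.002,"spin":0},{"tx":0,"ty":0,"tz":0.002,"spin":0}]'
```

```text
t: 4.98
ee_pos: [0.4162, -0.3251, -0.0399]
tool_rot: [0.744, 0.668, -0.0, -0.0]
ft_force: [-8.4, 7.0, 27.7]
finger_gap: 0.3
finger_force: 13.8
t: 5.23
ee_pos: [0.4163, -0.3252, -0.04]
tool_rot: [0.744, 0.668, -0.0, -0.001]
ft_force: [-14.6, 13.0, 48.3]
finger_gap: 0.301
finger_force: 24.0
```

Table contact at TCP z ≈ -0.040. I'll back off and grip.

```bash
python3 -m creep '[{"tx":0,"ty":0,"tz":-0.004,"spin":0},{"tx":0,"ty":0,"tz":-0.008,"spin":0},{"tx":0,"ty":0,"tz":-0.008,"spin":0}]'; python3 -m creep '[{"tx":0,"ty":0,"tz":0,"spin":0},{"tx":0,"ty":0,"tz":0,"spin":0},{"tx":0,"ty":0,"tz":0,"spin":0},{"tx":0,"ty":0,"tz":0,"spin":0},{"tx":0,"ty":0,"tz":0,"spin":0}]' -1 80
```

```text
t: 5.48
ee_pos: [0.4166, -0.3257, -0.0355]
tool_rot: [0.744, 0.668, -0.0, 0.001]
ft_force: [-0.5, -0.2, 0.6]
finger_gap: 0.303
finger_force: 0.0
t: 5.9
ee_pos: [0.4163, -0.3253, -0.0361]
tool_rot: [0.744, 0.668, 0.0, 0.0]
ft_force: [-1.4, 1.7, 9.3]
finger_gap: 0.162
finger_force: 79.2
```

Gripped, with a gap of 0.16 (about 14 mm). Lifting.

```bash
python3 -m creep '[{"tx":0,"ty":0,"tz":-0.01,"spin":0},{"tx":0,"ty":0,"tz":-0.03,"spin":0},{"tx":0,"ty":0,"tz":-0.05,"spin":0},{"tx":0,"ty":0,"tz":-0.07,"spin":0},{"tx":0,"ty":0,"tz":-0.085,"spin":0},{"tx":0,"ty":0,"tz":-0.085,"spin":0}]';  python3 - <<'E'
from h import *
plan(.515,-.088,.046,86.4)
E
```

```text
t: 6.4
ee_pos: [0.4177, -0.327, 0.0518]
tool_rot: [0.744, 0.668, -0.0, 0.003]
ft_force: [0.8, -0.6, -0.1]
finger_gap: 0.158
finger_force: 78.3
t 6.4 pos [ 0.4177 -0.327   0.0518] yaw 83.81 tilt [ 0.0034 -0.0042] q6 -0.78 F [ 0.8 -0.6 -0.1]
-> tx ty tz [0.2481 0.071  0.0051] spin -0.0452
```

```bash
python3 -m creep '[{"tx":0.02,"ty":0.01,"tz":0,"spin":-0.005},{"tx":0.055,"ty":0.02,"tz":0,"spin":-0.01},{"tx":0.09,"ty":0.033,"tz":0,"spin":-0.02},{"tx":0.13,"ty":0.046,"tz":0.002,"spin":-0.03},{"tx":0.165,"ty":0.058,"tz":0.004,"spin":-0.04},{"tx":0.2,"ty":0.066,"tz":0.005,"spin":-0.045},{"tx":0.225,"ty":0.071,"tz":0.005,"spin":-0.045},{"tx":0.238,"ty":0.071,"tz":0.005,"spin":-0.045}]' && python3 -m creep '[{"tx":0,"ty":0,"tz":0,"spin":0},{"tx":0,"ty":0,"tz":0,"spin":0},{"tx":0,"ty":0,"tz":0,"spin":0}]'
python3 - <<'E'
from h import *
import pickle
plan(.515,-.088,.046,86.4)
M=manip.camera_model("wrist"); pickle.dump(M,open("w5.pkl","wb"))
im=manip.read_camera("wrist"); cv2.imwrite("pics/w5.png",im)
cv2.imwrite("pics/t5.png",manip.read_camera("top")); cv2.imwrite("pics/s5.png",manip.read_camera("scene"))
E
```

```text
t: 7.07
ee_pos: [0.5121, -0.0928, 0.0423]
tool_rot: [0.728, 0.685, -0.0, -0.001]
ft_force: [-0.6, -0.2, -1.3]
finger_gap: 0.159
finger_force: 78.3
t: 7.32
ee_pos: [0.5118, -0.0971, 0.0432]
tool_rot: [0.729, 0.684, -0.0, -0.0]
ft_force: [-0.2, -0.3, -1.2]
finger_gap: 0.159
finger_force: 78.3
t 7.3167 pos [ 0.5118 -0.0971  0.0432] yaw 86.36 tilt [-0.0007 -0.0002] q6 -0.351 F [-0.2 -0.3 -1.2]
-> tx ty tz [ 0.0093  0.0026 -0.0028] spin -0.0007
```

View pics/w5.png

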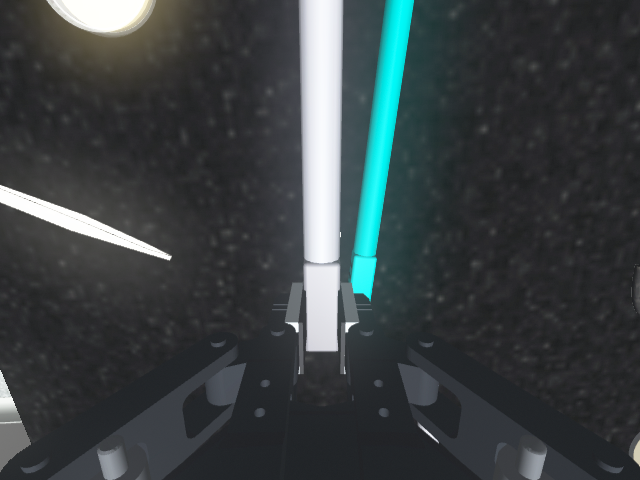

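The wrist view shows the rod held straight along the tool, grip/steel joint at (322,262). The carrier is out of view. I'll check the rod's level from its edges, and put top and scene crops into one last picture.

Run:
```python
from h import *
import pickle; M=pickle.load(open("w5.pkl","rb"))
im=cv2.imread("pics/w5.png"); hsv=cv2.cvtColor(im,cv2.COLOR_BGR2HSV); m=(hsv[...,2]>130)&(hsv[...,1]<60)
for v in(15,60,100,150,200,245):
    r=np.flatnonzero(m[v,270:350])+270; a,b=r.min(),r.max()+1
    A=ray("wrist",a,v,M);B=ray("wrist",b,v,M); k=.016/np.linalg.norm(A[1]-B[1]); print(v,a,b,np.round(A[0]+k*(A[1]+B[1])/2,4))
t=cv2.imread("pics/t5.png")[195:260,105:255]; s=cv2.imread("pics/s5.png")[265:365,160:360]
cv2.imwrite("pics/ts5.png",np.vstack([cv2.resize(t,(600,260),interpolation=cv2.INTER_CUBIC),cv2.resize(s,(600,300),interpolation=cv2.INTER_CUBIC)]))
```

```text
15 299 343 [0.5186 0.0175 0.0844]
60 300 342 [0.5176 0.0031 0.0828]
100 301 342 [ 0.5169 -0.0112  0.084 ]
150 302 341 [ 0.5157 -0.0301  0.0828]
200 303 340 [ 0.5143 -0.0511  0.0816]
245 304 340 [ 0.5133 -0.071   0.0836]
```

View pics/ts5.png

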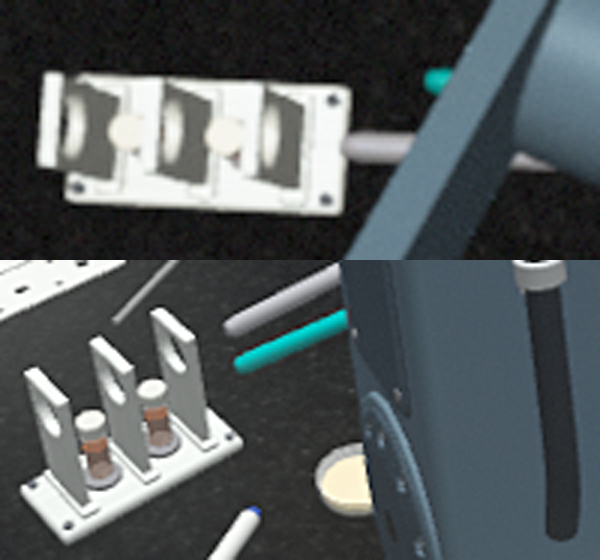

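The last picture shows the rod level and heading for the first lug. In the top view the nose is at about (190,231.7), and the right-face top-edge centres of the lugs are near (170,228.4), (144.6,226.9) and (120.2,225.2).

Run:
```python
from h import *
L=np.array([onplane("top",*p,.113) for p in((170,228.4),(144.6,226.9),(120.2,225.2))]); print(L)
n=onplane("top",190,231.7,.087); print("nose",n)
s=np.polyfit(L[:,1],L[:,0],1); ax=lambda y:np.polyval(s,y); print("slope",s[0],"deg",np.degrees(np.arctan(s[0])))
for y in(-.097,.0175,n[1],.1225,.1725): print(y,"axis x",ax(y),"base est",.5315+.06*(y-.1725))
# rods line in world: tool
print("rod x at .0175 wrist .5186, nose from tool:", np.array([.5118,-.0971])+.182*np.array([.0635,.998]))
```

```text
[[0.52692978 0.1193514  0.113     ]
 [0.5308276  0.16976899 0.113     ]
 [0.53509034 0.21822078 0.113     ]]
nose [0.52212901 0.08511458 0.087     ]
slope 0.0825034818280611 deg 4.716419379707335
-0.097 axis x 0.5089939287298989 base est 0.51533
0.0175 axis x 0.5184405773992119 base est 0.5222
0.08511457839791267 axis x 0.5240190155393761 base est 0.5262568747038747
0.1225 axis x 0.5271034429911583 base est 0.5285
0.1725 axis x 0.5312286170825613 base est 0.5315
rod x at .0175 wrist .5186, nose from tool: [0.523357 0.084536]
```

Run:
```python
from h import *
plan(.5185,-.007,.047,86.0); plan(.5241,.073,.047,86.0)
```

```text
t 7.4667 pos [ 0.5121 -0.0975  0.0436] yaw 86.28 tilt [-0.     -0.0002] q6 -0.351 F [-0.3 -0.1 -0.9]
-> tx ty tz [ 0.0907  0.0005 -0.0034] spin 0.0049
t 7.4667 pos [ 0.5121 -0.0975  0.0436] yaw 86.28 tilt [-0.     -0.0002] q6 -0.351 F [-0.3 -0.1 -0.9]
-> tx ty tz [ 0.1709  0.0009 -0.0034] spin 0.0049
```

First leg takes the nose through the first lug; then I'll check the force.

```bash
python3 -m creep '[{"tx":0.005,"ty":0,"tz":-0.003,"spin":0.005},{"tx":0.015,"ty":0,"tz":-0.003,"spin":0.005},{"tx":0.025,"ty":0,"tz":-0.003,"spin":0.005},{"tx":0.035,"ty":0,"tz":-0.003,"spin":0.005},{"tx":0.045,"ty":0,"tz":-0.003,"spin":0.005},{"tx":0.052,"ty":0,"tz":-0.003,"spin":0.005},{"tx":0.058,"ty":0,"tz":-0.003,"spin":0.005},{"tx":0.06,"ty":0,"tz":-0.003,"spin":0.005}]'
python3 - <<'E'
from h import *
plan(.5241,.073,.047,86.0)
im=manip.read_camera("scene"); cv2.imwrite("pics/s6.png",im); cv2.imwrite("pics/t6.png",manip.read_camera("top"))
E
```

```text
t: 8.13
ee_pos: [0.516, -0.0349, 0.0466]
tool_rot: [0.73, 0.683, -0.0, -0.0]
ft_force: [0.3, 0.5, -0.2]
finger_gap: 0.159
finger_force: 78.3
t 8.1333 pos [ 0.516  -0.0349  0.0466] yaw 86.19 tilt [-0.0002  0.0002] q6 -0.231 F [ 0.3  0.5 -0.2]
-> tx ty tz [ 0.1082  0.0009 -0.0004] spin 0.0032
```

The nose is past the first lug with no contact force. Going on.

```bash
python3 -m creep '[{"tx":0.006,"ty":0,"tz":0,"spin":0.003},{"tx":0.014,"ty":0,"tz":0,"spin":0.003},{"tx":0.022,"ty":0,"tz":0,"spin":0.003},{"tx":0.03,"ty":0,"tz":0,"spin":0.003},{"tx":0.038,"ty":0,"tz":0,"spin":0.003},{"tx":0.046,"ty":0,"tz":0,"spin":0.003},{"tx":0.052,"ty":0,"tz":0,"spin":0.003},{"tx":0.055,"ty":0,"tz":0,"spin":0.003}]'
```

```text
t: 8.9
ee_pos: [0.5198, 0.0197, 0.0466]
tool_rot: [0.731, 0.682, -0.0, -0.0]
ft_force: [-0.1, -0.3, -0.7]
finger_gap: 0.158
finger_force: 78.3
```

```bash
python3 -m creep '[{"tx":0.006,"ty":0.001,"tz":0,"spin":0},{"tx":0.014,"ty":0.001,"tz":0,"spin":0},{"tx":0.022,"ty":0.001,"tz":0,"spin":0},{"tx":0.03,"ty":0.001,"tz":0,"spin":0},{"tx":0.038,"ty":0.001,"tz":0,"spin":0},{"tx":0.046,"ty":0.001,"tz":0,"spin":0},{"tx":0.052,"ty":0.001,"tz":0,"spin":0},{"tx":0.053,"ty":0.001,"tz":0,"spin":0}]'
python3 - <<'E'
from h import *
plan(.5241,.073,.047,86.0)
im=manip.read_camera("scene"); cv2.imwrite("pics/s7.png",im)
im=manip.read_camera("wrist"); hsv=cv2.cvtColor(im,cv2.COLOR_BGR2HSV); m=(hsv[...,2]>130)&(hsv[...,1]<60)
for v in range(10,300,20):
    d=np.flatnonzero(np.diff(m[v,200:440].astype(int)))+200; print(v,d)
E
```

```text
t: 9.57
ee_pos: [0.5246, 0.0726, 0.0467]
tool_rot: [0.731, 0.682, 0.0, -0.0]
ft_force: [-0.4, 0.1, -0.4]
finger_gap: 0.158
finger_force: 78.3
t 9.5667 pos [0.5246 0.0726 0.0467] yaw 85.99 tilt [-0.      0.0002] q6 -0.017 F [-0.4  0.1 -0.4]
-> tx ty tz [ 0.0004 -0.0005 -0.0003] spin -0.0001
10 [263 298 301 341 342 384]
30 [250 402]
50 [251 401]
70 [266 268 286 299 302 340 341 364]
90 [267 299 303 340 341 380]
110 [268 300 303 339 341 379]
130 [269 300 303 339 340 379]
150 [270 301 303 339 340 378]
170 [271 279 303 338 369 377]
190 [259 392]
210 [261 340 347 354 372 373]
230 [305 337]
250 [306 337]
270 [305 338]
290 [305 337]
```

No contact force all the way. The lug tops (u centre 325) sit over the rod (u 321), about 1.5 mm off centre. I'll lower the rod onto the holes and let go.

```bash
python3 -m creep '[{"tx":0,"ty":0,"tz":0.002,"spin":0},{"tx":0,"ty":0,"tz":0.004,"spin":0},{"tx":0,"ty":0,"tz":0.006,"spin":0},{"tx":0,"ty":0,"tz":0.007,"spin":0},{"tx":0,"ty":0,"tz":0.007,"spin":0}]'; python3 -m creep '[{"tx":0,"ty":0,"tz":0,"spin":0},{"tx":0,"ty":0,"tz":0,"spin":0},{"tx":0,"ty":0,"tz":0,"spin":0},{"tx":0,"ty":0,"tz":0,"spin":0},{"tx":0,"ty":0,"tz":0,"spin":0},{"tx":0,"ty":0,"tz":0,"spin":0}]' 0
```

```text
t: 10.08
ee_pos: [0.5243, 0.0712, 0.0392]
tool_rot: [0.732, 0.681, -0.0, -0.0]
ft_force: [-0.0, -0.4, -1.6]
finger_gap: 0.16
finger_force: 78.3
t: 10.58
ee_pos: [0.5247, 0.0714, 0.0398]
tool_rot: [0.732, 0.682, 0.0, 0.0]
ft_force: [-1.0, 0.4, 0.2]
finger_gap: 0.494
finger_force: 0.0
```

```bash
python3 -m creep '[{"tx":0,"ty":0,"tz":-0.01,"spin":0},{"tx":0,"ty":0,"tz":-0.03,"spin":0},{"tx":0,"ty":0,"tz":-0.055,"spin":0},{"tx":0,"ty":0,"tz":-0.08,"spin":0},{"tx":0,"ty":0,"tz":-0.105,"spin":0},{"tx":0,"ty":0,"tz":-0.12,"spin":0},{"tx":0,"ty":0,"tz":-0.12,"spin":0},{"tx":0,"ty":0,"tz":-0.12,"spin":0}]'
python3 - <<'E'
from h import *
M=manip.camera_model("wrist"); im=manip.read_camera("wrist"); cv2.imwrite("pics/w8.png",im)
hsv=cv2.cvtColor(im,cv2.COLOR_BGR2HSV); m=(hsv[...,2]>110)&(hsv[...,1]<60)
for v in range(0,420,12):
    d=np.flatnonzero(np.diff(m[v,200:440].astype(int)))+200; print(v,d.tolist(),np.round(onplane("wrist",321,v,.081,M)[:2],3))
E
```

```text
t: 11.25
ee_pos: [0.5253, 0.0714, 0.1609]
tool_rot: [0.732, 0.682, 0.001, 0.001]
ft_force: [-0.5, -0.1, -1.2]
finger_gap: 0.501
finger_force: 0.0
0 [282, 360] [0.536 0.23 ]
12 [281, 286, 295, 310, 311, 346, 356, 361] [0.535 0.223]
24 [282, 290, 311, 332, 340, 342, 343, 344, 353, 361] [0.535 0.216]
36 [282, 293, 306, 309, 311, 332, 333, 347, 349, 360] [0.534 0.208]
48 [282, 310, 311, 360] [0.534 0.201]
60 [283, 310, 311, 360] [0.533 0.193]
72 [283, 310, 311, 359] [0.533 0.186]
84 [283, 359] [0.532 0.178]
96 [284, 359] [0.532 0.17 ]
108 [203, 284, 358] [0.531 0.162]
120 [210, 285, 358] [0.531 0.154]
132 [201, 217, 285, 358] [0.53  0.145]
144 [285, 357] [0.529 0.137]
156 [286, 293, 302, 343, 350, 357] [0.529 0.128]
168 [286, 357] [0.528 0.119]
180 [288, 354] [0.527 0.11 ]
192 [201, 312, 331] [0.527 0.101]
204 [221, 317, 332] [0.526 0.091]
216 [227, 314, 333] [0.525 0.081]
228 [227, 314, 332] [0.525 0.071]
240 [222, 314, 332] [0.524 0.061]
252 [314, 332] [0.523 0.051]
264 [] [0.522 0.04 ]
276 [] [0.522 0.029]
288 [] [0.521 0.018]
300 [] [0.52  0.007]
312 [] [ 0.519 -0.005]
324 [] [ 0.518 -0.017]
336 [] [ 0.517 -0.029]
348 [] [ 0.516 -0.042]
360 [] [ 0.516 -0.055]
372 [] [ 0.515 -0.068]
384 [] [ 0.514 -0.082]
396 [] [ 0.513 -0.095]
408 [] [ 0.512 -0.11 ]
```

Run:
```python
from h import *
t=manip.read_camera("top"); a=cv2.imread("pics/top0.png")
d=(cv2.absdiff(t,a).max(2)>50).astype(np.uint8); d[:, :90]=0; d[:205]=0; d[255:]=0; d[:,121:]=0
p=np.argwhere(d); print(len(p), p.min(0) if len(p) else "",p.max(0) if len(p) else "")
if len(p): print(onplane("top",p[:,1].min(),p[:,0].mean(),.082))
```

```text
698 [205  90] [237 120]
[0.55808589 0.29032014 0.082     ]
```

The arm hides the spot in the top view. I'll back away and recheck.

```bash
python3 -m creep '[{"tx":-0.03,"ty":0,"tz":-0.01,"spin":0},{"tx":-0.065,"ty":0,"tz":-0.02,"spin":0},{"tx":-0.1,"ty":0,"tz":-0.03,"spin":0},{"tx":-0.14,"ty":0,"tz":-0.03,"spin":0},{"tx":-0.18,"ty":0,"tz":-0.03,"spin":0},{"tx":-0.21,"ty":0,"tz":-0.03,"spin":0},{"tx":-0.23,"ty":0,"tz":-0.03,"spin":0},{"tx":-0.23,"ty":0,"tz":-0.03,"spin":0}]'
python3 - <<'E'
from h import *
t=manip.read_camera("top"); a=cv2.imread("pics/top0.png")
d=(cv2.absdiff(t,a).max(2)>50).astype(np.uint8); d[:205]=0; d[255:]=0; d[:,:90]=0; d[:,235:]=0
n,l,st,ce=cv2.connectedComponentsWithStats(d)
for i in range(1,n):
    if st[i,4]>8: print(st[i],ce[i],onplane("top",st[i,0],ce[i][1],.082),onplane("top",st[i,0]+st[i,2],ce[i][1],.082))
E
```

```text
t: 12.02
ee_pos: [0.507, -0.1616, 0.1879]
tool_rot: [0.733, 0.68, -0.001, -0.001]
ft_force: [0.8, 0.1, 0.6]
finger_gap: 0.5
finger_force: 0.0
[107 222   8   8  51] [111.1372549  225.54901961] [0.53825172 0.25541931 0.082     ] [0.53795894 0.23910603 0.082     ]
[120 223   6   8  31] [122.48387097 226.5483871 ] [0.53572637 0.22889314 0.082     ] [0.53550678 0.21665929 0.082     ]
[127 224   6   5  27] [129.22222222 225.88888889] [0.53682266 0.21463008 0.082     ] [0.53660307 0.20239477 0.082     ]
[133 224   7   8  44] [136.31818182 227.52272727] [0.53325289 0.20237327 0.082     ] [0.5329967 0.1881016 0.082    ]
[146 224   4   8  23] [147.69565217 228.        ] [0.53179875 0.17586389 0.082     ] [0.53165235 0.16770881 0.082     ]
[151 225   6   6  30] [153.3 227.2] [0.53325572 0.16567649 0.082     ] [0.53303611 0.15344224 0.082     ]
[157 225   8   8  56] [160.80357143 228.55357143] [0.53026155 0.15343358 0.082     ] [0.52996874 0.13712384 0.082     ]
[181 225  27  10 202] [194.92079208 229.27722772] [0.52790018 0.10450307 0.082     ] [0.52691183 0.0494559  0.082     ]
[170 226   4   7  21] [171.66666667 229.42857143] [0.52799271 0.12692759 0.082     ] [0.5278463  0.11877335 0.082     ]
[175 226   5   6  27] [176.96296296 228.77777778] [0.52914324 0.11673564 0.082     ] [0.52896022 0.1065417  0.082     ]
[219 230  16  25 211] [229.13270142 245.74881517] [0.4928363  0.02720948 0.082     ] [ 0.4922508  -0.00534117  0.082     ]
```

The rod shows through both gaps, with its nose out of the last lug at y ≈ 0.255 (lug face at about 0.227) and its grip end at 0.049. Handing in.

```bash
python3 -c "
from workcell import manip; print(manip.finish_job())"
```

```text
the job is handed in; nothing more can be done
None
```

I threaded the long rod through all three lugs and let go with its nose about 28 mm past the last lug; no move touched the short rod, and I handed the job in at about 12 s (no verdict was returned).

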